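# Set the slide gate of the round-hopper feeder to its index

### The job

Two small bench feeders with stiff slide gates stand on the lab bench. On the feeder with the round hopper, pull the gate out towards you by its upright handle until the pointer at the handle's foot is level with the brass index clip on the rail, then let go of it. Leave the gate of the square-hopper feeder as it is, and do not knock over or push aside the amber bottle.

Things in the scene. Friction and masses are not known exactly. Their poses are not given: they have to be found in the camera images.
- round_handle (a point): Grip centre of the gate handle on the feeder with the ROUND funnel hopper (112 mm rim, 142 mm high, 130 mm behind the shut handle): upright steel plate 10 mm thick along the pull, 36 wide, top 16 mm above this point, rails 30 mm below it (38 mm to either side). x points to the hopper: pull level along -x; z up. Needs about 9 N plus some with speed, stays where left, stops hard 90 mm out.
- round_mark (a point): Centre of the upright fin (4 mm thick along the pull, 22 tall) of the brass index clip on the outside of this feeder's -y rail, 22 mm lower than the handle point and 43.5 mm to its -y side; same axes. Fixed, 30 to 75 mm ahead (-x) of the shut handle; gate starts 0 to 8 mm open. The handle's pointer is in line with the handle: the gate is set when handle and fin are level along x.
- square_handle (a point): The same point of the same kind of handle on the other feeder, with the SQUARE bin hopper (98 mm wide at the rim); it has its own brass index clip. Not to be moved. Both feeders are bolted to the bench.
- bottle: Amber reagent bottle with black cap, 62 mm across and 125 mm tall, standing loose between the two feeders; origin at the centre of its underside, z up. A bystander.

How it is judged:
By the outcome, as a careful person would: the job done as asked, in the order asked, and still so for the second after the job is handed in, with the robot touching nothing.
It also fails if it takes over 37 s, if anything falls off the work surface, if the arm or the gripper's body presses on something with over 40 N, if the wrist force passes 120 N, or if a joint passes its speed limit or range.

### The arm

A 6-joint arm with a two-finger parallel gripper is mounted at the origin on a cart in front of the work surface, level with it; the furniture and walls round the work are solid. World frame = base frame: x ahead of the robot, y to its left, z up, the work surface at z = 0. Lengths are in m, angles in rad, forces in N, time in s.
With the tool pointing down it reaches from about 0.35 to 0.975 m from the base axis. Payload 7.1 kg.
Tool frame: the origin (TCP) lies midway between the tips of the shut fingers; the grasp point (between the pads) lies 19 mm behind it; z points along the fingers, y is the line along which they close (so a half turn about z gives the same grasp; the last joint's range is limited). The gripper opens to 88 mm and grips with 3 to 60 N. Pads are 20 mm wide; open, the fingers measure 115 mm over their backs; the gripper's body (75 mm by 178 mm) begins 61 mm behind the grasp point.
Start: joints at [-1.358, 0.423, 1.63, -0, 1.089, -0.019], TCP at [0.144, -0.608, 0.223] pointing down, gripper open.
Joint ranges: [-3, 3], [-0.9, 2.11], [0.09, 2.58], [-1.31, 4.45], [0.11, 2.69], [-2.54, 2.54]. Speed limits (rad/s): [2.39, 2.39, 3.01, 3.14, 3.14, 3.14].

### API

Orientations are given as a unit quaternion [w, x, y, z].
In Python, from station import move_pose, movel, movej, command_gripper, wait, inverse_kinematics, read_camera, camera_info, MotionError, job_done, get_time, get_joint_pos, get_qvel, get_effort, get_tcp_pos, get_ee_rot, get_ft_force, get_ft_torque, get_grip_width, get_finger_force gives the robot as it stands. Calls block until the motion is done:
- move_pose(position, orientation): joint-space move of the TCP to a pose.
- movel(position, frame=None, v=0.15, until_force=None): straight line of the TCP; frame=None keeps the orientation; v is the mean speed in m/s. With until_force (N) it stops when the force on the tool has changed by that much, and returns True; else False.
- movej(angles): joint-space move.
- command_gripper(opening): opening from 0.0 (shut) to 1.0 (fully open); the grip force is fixed at half the most; returns when the fingers have stopped.
- wait(seconds).
- inverse_kinematics(position, orientation): joint angles nearest the present ones, or None.
- read_camera(name): name is "scene" or "top" or "wrist"; returns the picture (420x560x3 uint8, red, green, blue); there is no depth.
- camera_info(name): a dict with "intrinsics" (3x3 intrinsics, pixels), "T" (4x4, takes a point from camera to world coordinates); the wrist camera has in their place "tool_from_camera" (4x4, takes a point from camera to tool coordinates, whose origin is the TCP and whose axes are the flange's). Camera axes: x right, y up, looking along -z (the intrinsics and any distortion apply to the point x, -y, -z); pixel columns grow to the right and rows downward; lengths in m; the calibration is good to about 2 mm. A picture is of the moment at which its call begins: read the wrist's pose just before it. camera_info takes no time and is no camera call.
A pose or a line that the arm cannot do raises MotionError and nothing moves.
- job_done(): hands the job in; it is judged then, once.
Readings, each from a call of its own:
- get_time(): time.
- get_joint_pos(): joint angles.
- get_qvel(): joint speeds.
- get_effort(): joint torques, N m.
- get_tcp_pos(): TCP position.
- get_ee_rot(): TCP orientation.
- get_ft_force(): force on the tool from outside, world axes, zero at the start.
- get_ft_torque(): the same for the moment, N m.
- get_grip_width(): opening from 0.0 (shut) to 1.0 (fully open).
- get_finger_force(): force on a finger pad.
Only numpy, scipy, OpenCV 4.12 (cv2) and the standard library are available. Lean on these libraries where they do the work, as an engineer would, in place of code of your own. Each camera call takes 0.05 s, during which the arm holds its last target. There are 200 camera calls.

## Working session

There is one attempt and no reset: what is moved stays moved. The work goes in short steps, each a Python script; the robot and the scene stay as the last script left them, time stands still between calls to the robot, and variables do not carry over. Pictures are saved under pics/ and viewed, at most 10 in all, crops included, and the job is handed in when it is done.

```bash
mkdir -p pics; python3 - <<'E'
from station import *
import cv2,numpy as np
for n in("scene","top"):
    im=read_camera(n); cv2.imwrite(f"pics/{n}0.png",im[:,:,::-1]); c=camera_info(n); print(n,c)
print(camera_info("wrist"),get_time())
a=cv2.imread("pics/scene0.png");b=cv2.imread("pics/top0.png")
E
```

```text
scene {'intrinsics': array([[406.69479177,   0.        , 284.7968691 ],
       [  0.        , 406.69479177, 211.3861897 ],
       [  0.        ,   0.        ,   1.        ]]), 'T': array([[-5.97597044e-01,  5.64997046e-01, -5.68907823e-01,
        -6.12438397e-02],
       [-8.01796582e-01, -4.21209771e-01,  4.23915758e-01,
         3.53906759e-01],
       [-1.18382905e-04,  7.09479152e-01,  7.04726414e-01,
         8.55456956e-01],
       [ 0.00000000e+00,  0.00000000e+00,  0.00000000e+00,
         1.00000000e+00]])}
top {'intrinsics': array([[422.53284829,   0.        , 277.05441757],
       [  0.        , 422.53284829, 210.08035745],
       [  0.        ,   0.        ,   1.        ]]), 'T': array([[-9.61451542e-03,  9.90268936e-01, -1.38834419e-01,
         3.80470373e-01],
       [-9.99951179e-01, -9.83799007e-03, -9.23473641e-04,
        -8.80459866e-02],
       [-2.28033890e-03,  1.38818762e-01,  9.90315178e-01,
         1.15874092e+00],
       [ 0.00000000e+00,  0.00000000e+00,  0.00000000e+00,
         1.00000000e+00]])}
{'intrinsics': array([[312.25687063,   0.        , 283.98357467],
       [  0.        , 312.25687063, 211.96875495],
       [  0.        ,   0.        ,   1.        ]]), 'tool_from_camera': array([[-6.07329501e-04,  9.65517885e-01,  2.60336022e-01,
         7.06965575e-02],
       [ 9.99999777e-01,  6.58519346e-04, -1.09407987e-04,
        -7.20965779e-04],
       [-2.77071676e-04,  2.60335898e-01, -9.65518070e-01,
        -1.61463118e-01],
       [ 0.00000000e+00,  0.00000000e+00,  0.00000000e+00,
         1.00000000e+00]])} 0.1
```

View pics/scene0.png

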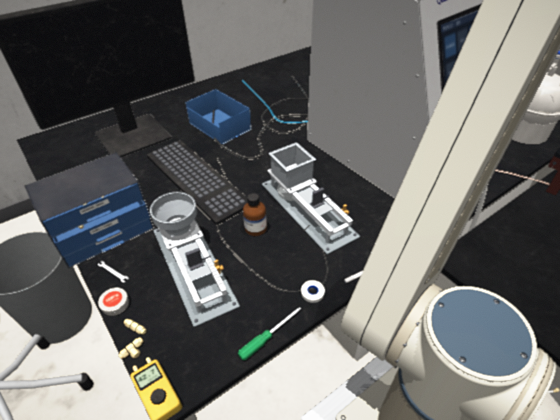

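View pics/top0.png

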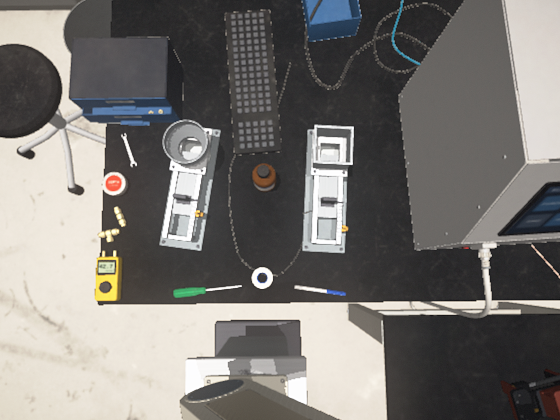

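The round-hopper feeder is on the left: in the top view its rim is at about (185,143), the handle near (188,198) and the brass clip near (199,214). In the scene view the clip is near (219,266). The bottle is at top (264,177). I'll zoom in next.

```bash
python3 - <<'E'
import cv2,numpy as np
a=cv2.imread("pics/scene0.png")[185:325,140:250];b=cv2.imread("pics/top0.png")[115:255,150:260-20+20]
f=lambda x:cv2.resize(x,None,fx=3.6,fy=4.2,interpolation=cv2.INTER_CUBIC)
cv2.imwrite("pics/crop0.png",np.hstack([cv2.resize(a,None,fx=3.6,fy=3.6,interpolation=2),cv2.resize(b,None,fx=3.6,fy=3.6,interpolation=2)]))
for n in("scene","top"):
    im=cv2.imread(f"pics/{n}0.png");h=cv2.cvtColor(im,cv2.COLOR_BGR2HSV)
    m=cv2.inRange(h,(10,150,120),(28,255,255));k=cv2.connectedComponentsWithStats(m)
    for s,c in zip(k[2][1:],k[3][1:]):
        if s[4]>5: print(n,s,c)
E
```

```text
scene [244 206  19   9 121] [253.05785124 210.19008264]
scene [343 209   6   5  14] [346.         210.78571429]
scene [215 264   8   6  24] [219.04166667 266.66666667]
scene [130 359  50  61 691] [156.4211288  390.33429812]
scene [167 399   4   7  13] [168.38461538 402.30769231]
top [253 167  20  18 118] [260.42372881 178.54237288]
top [196 211   4   4   9] [197.         212.66666667]
top [200 213   3   3   7] [201.28571429 214.14285714]
top [342 226   6   6  23] [344.13043478 228.26086957]
top [ 95 256  24  45 603] [107.33499171 282.15588723]
```

View pics/crop0.png

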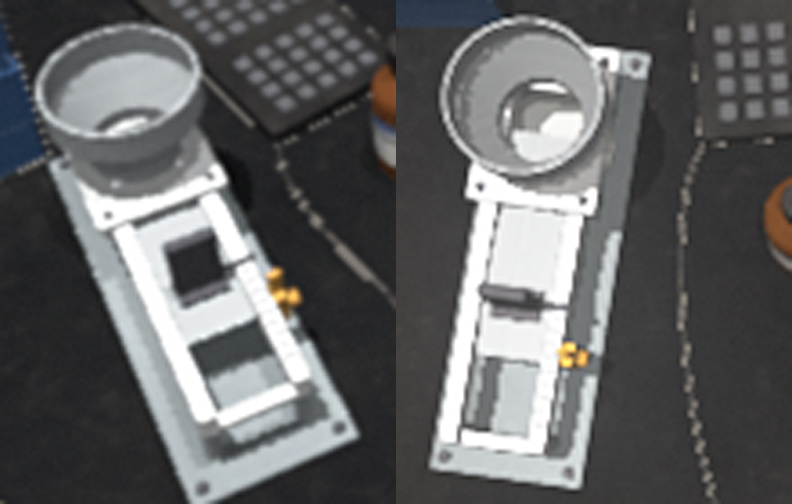

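```bash
cat > h.py <<'E'
import numpy as np, cv2
from station import *
from scipy.spatial.transform import Rotation as R
def ray(n,u,v,T=None):
    c=camera_info(n);K=c["intrinsics"];T=c["T"] if T is None else T
    d=np.array([(u-K[0,2])/K[0,0],-(v-K[1,2])/K[1,1],-1]);d=T[:3,:3]@d
    return T[:3,3],d/np.linalg.norm(d)
def plane(n,u,v,z,T=None):
    o,d=ray(n,u,v,T);return o+d*(z-o[2])/d[2]
def tri(*rs):
    A=sum(np.eye(3)-np.outer(d,d) for o,d in rs);b=sum((np.eye(3)-np.outer(d,d))@o for o,d in rs)
    p=np.linalg.solve(A,b);return p,[round(1e3*np.linalg.norm(np.cross(p-o,d)),1) for o,d in rs]
def wristT():
    p=np.array(get_tcp_pos());q=np.array(get_ee_rot());M=np.eye(4);M[:3,3]=p
    M[:3,:3]=R.from_quat(q,scalar_first=True).as_matrix() if q.shape==(4,) else q
    return M@camera_info("wrist")["tool_from_camera"]
E
python3 - <<'E'
from h import *
np.set_printoptions(precision=4,suppress=True)
print("top of handle",tri(ray("scene",192.8,251.1),ray("top",182.2,196.7)))
print("clip",tri(ray("scene",219,266.6),ray("top",198.8,213.3)))
a=plane("top",217,133,.006);b=plane("top",198.5,247,.006);print(a,b,np.degrees(np.arctan2(*(a-b)[1::-1])))
print("rim",plane("top",(522-396)/3.6+150,97/3.6+115,.142))
print("bottle",plane("top",263,175,.12), get_ee_rot(),get_tcp_pos())
E
```

```text
top of handle (array([0.5671, 0.1558, 0.1029]), [np.float64(3.2), np.float64(3.2)])
clip (array([0.5278, 0.1182, 0.0557]), [np.float64(1.3), np.float64(1.3)])
[0.7639 0.0807 0.006 ] [0.4427 0.1279 0.006 ] -8.347905407829545
rim [0.6964 0.1402 0.142 ]
bottle [ 0.6154 -0.0526  0.12  ] [-0.0007  0.9933  0.1156 -0.0001] [ 0.1435 -0.6078  0.222 ]
```

```bash
cat >> h.py <<'E'
def quat(yaw):
    fx=np.array([np.cos(yaw),np.sin(yaw),0]);fy=np.array([-fx[1],fx[0],0])
    return R.from_matrix(np.column_stack([-fy,-fx,[0,0,-1]])).as_quat(scalar_first=True)
E
python3 - <<'E'
from h import *
np.set_printoptions(precision=4,suppress=True)
y=np.radians(-8.0);q=quat(y)
print(inverse_kinematics([.565,.157,.24],q),inverse_kinematics([.565,.157,.08],q))
movel([0.10,-0.42,0.3],v=0.25)
move_pose([.42,.10,.30],q); print(get_time(),get_joint_pos())
move_pose([.55,.155,.22],q); wait(.2)
T=wristT(); im=read_camera("wrist"); cv2.imwrite("pics/w0.png",im[:,:,::-1]); np.save("w0T.npy",T)
print(get_time(),get_tcp_pos(),T[:3,3])
E
```

```text
None NoneTraceback (most recent call last):
  File "<stdin>", line 6, in <module>
station.MotionError: the arm cannot take that pose within its joint ranges
```

```bash
cat >> h.py <<'E'
def quat(yaw):
    fx=np.array([np.cos(yaw),np.sin(yaw),0]);fy=np.array([-fx[1],fx[0],0])
    return R.from_matrix(np.column_stack([fy,fx,[0,0,-1]])).as_quat(scalar_first=True)
E
python3 - <<'E'
from h import *
np.set_printoptions(precision=4,suppress=True)
y=np.radians(-8.0);q=quat(y)
print(inverse_kinematics([.565,.157,.08],q),get_tcp_pos())
move_pose([.42,.07,.27],q); print(get_time(),get_joint_pos())
move_pose([.545,.07,.19],q); wait(.2)
T=wristT(); im=read_camera("wrist"); cv2.imwrite("pics/w0.png",im[:,:,::-1]); np.save("w0T.npy",T)
print(get_time(),get_tcp_pos(),T[:3,3])
E
```

```text
[ 0.2507  0.5624  1.7989 -0.      0.7803  0.3904] [ 0.1001 -0.4207  0.2999]
3.1833 [ 0.136   0.0588  1.9977 -0.0002  1.0851  0.2768]
4.075 [0.5446 0.0701 0.1914] [0.5538 0.1408 0.3529]
```

View pics/w0.png

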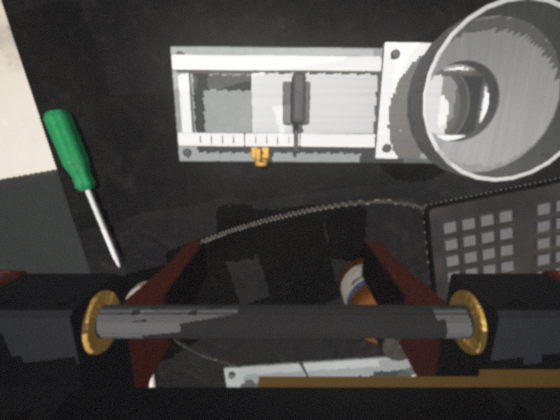

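The wrist view shows the handle top near (299,97), its pointer tip near (296,150) and the clip near (260,156). The rails lie almost along the image rows. I'll zoom in for the exact pixels.

```bash
python3 - <<'E'
import cv2
b=cv2.imread("pics/w0.png")[40:175,225:405]
cv2.imwrite("pics/w0c.png",cv2.resize(b,None,fx=4.4,fy=4.4,interpolation=cv2.INTER_CUBIC))
E
```

```text
(no output)
```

View pics/w0c.png

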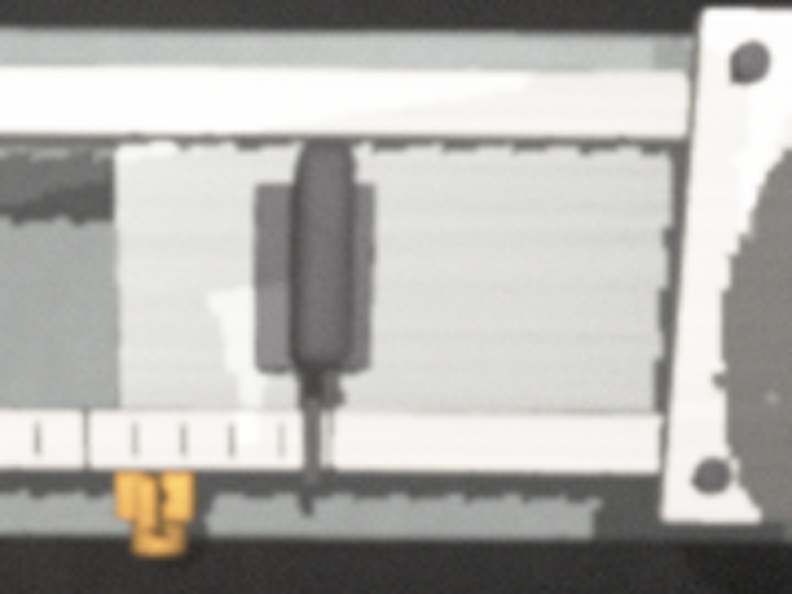

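```bash
python3 - <<'E'
from h import *
np.set_printoptions(precision=4,suppress=True)
T=np.load("w0T.npy");P=lambda c,r:(225+c/4.4,40+r/4.4)
W=lambda c,r:ray("wrist",*P(c,r),T); H=lambda c,r,z:plane("wrist",*P(c,r),z,T)
print("clip",tri(W(157,510),ray("scene",219,266.6)),tri(W(157,510),ray("scene",219,266.6),ray("top",198.8,213.3)))
print("handle",tri(W(323,255),ray("scene",192.8,251.1)),tri(W(323,255),ray("scene",192.8,251.1),ray("top",182.2,196.7)))
for z in (.09,.1,.11): print(z,H(323,255,z),"len",np.linalg.norm(H(323,140,z)-H(323,370,z)),"wid",np.linalg.norm(H(290,255,z)-H(355,255,z)))
for z in (.045,.05,.06): print(z,"railsep",np.linalg.norm(H(400,103,z)-H(400,442,z)),"ptr",H(311,455,z),"fin",H(157,510,z))
a,b=H(10,412,.05),H(650,412,.05);print(np.degrees(np.arctan2(*(b-a)[1::-1])))
a,b=H(10,137,.05),H(680,139,.05);print(np.degrees(np.arctan2(*(b-a)[1::-1])))
E
```

```text
clip (array([0.5285, 0.1176, 0.0535]), [np.float64(1.0), np.float64(1.0)]) (array([0.5284, 0.1183, 0.0547]), [np.float64(0.6), np.float64(1.6), np.float64(1.1)])
handle (array([0.5674, 0.1598, 0.1062]), [np.float64(0.9), np.float64(0.9)]) (array([0.5674, 0.1575, 0.103 ]), [np.float64(3.4), np.float64(1.9), np.float64(4.8)])
0.09 [0.5687 0.1619 0.09  ] len 0.03915662589638693 wid 0.01173072105360742
0.1 [0.5681 0.1611 0.1   ] len 0.037667410163231815 wid 0.0112845749939211
0.11 [0.5676 0.1603 0.11  ] len 0.036178194430076756 wid 0.010838428934234673
0.045 railsep 0.06807252131126275 ptr [0.5633 0.1249 0.045 ] fin [0.528  0.1179 0.045 ]
0.05 railsep 0.06696721301199757 ptr [0.5632 0.1252 0.05  ] fin [0.5285 0.1183 0.05  ]
0.06 railsep 0.06475659641346727 ptr [0.5629 0.1257 0.06  ] fin [0.5293 0.119  0.06  ]
-8.036513164377823
-8.180873371539988
```

```bash
python3 - <<'E'
from h import *
np.set_printoptions(precision=4,suppress=True)
y=np.radians(-8.1);q=quat(y);fx=np.array([np.cos(y),np.sin(y),0]);fy=np.array([-fx[1],fx[0],0])
g=np.array([.5675,.1585,.073])
movel(g+[0,0,.117],frame=q)
print("down",movel(g,v=.1,until_force=8),get_tcp_pos(),get_ft_force())
command_gripper(0.0)
print("grip mm",get_grip_width()*88,get_finger_force(),get_ft_force(),get_tcp_pos(),get_time())
if get_grip_width()*88>7 and get_finger_force()>5:
    p=np.array(get_tcp_pos()); movel(p-.033*fx,v=.03); wait(.2)
    print(get_tcp_pos()-p,get_ft_force(),get_grip_width()*88)
    np.save("p1.npy",get_tcp_pos())
    command_gripper(.5); print(get_ft_force(),get_tcp_pos())
    movel(np.array(get_tcp_pos())+[0,0,.117],v=.2)
    f=np.array([.5285,.1183,0]); c=f+.02*fy-.0715*fy; c[2]=.17
    movel(c,v=.2); wait(.3)
    T=wristT(); im=read_camera("wrist"); cv2.imwrite("pics/w1.png",im[:,:,::-1]); np.save("w1T.npy",T)
    print(T[:3,3],get_time())
    K=camera_info("wrist")["intrinsics"]; Ti=np.linalg.inv(T)@np.array([.5285,.1183,.055,1]); u=K[0,2]+K[0,0]*Ti[0]/-Ti[2]; v=K[1,2]+K[1,1]*Ti[1]/Ti[2]
    u0=int(u)-60;v0=int(v)-70;print(u,v,u0,v0)
    cv2.imwrite("pics/w1c.png",cv2.resize(im[v0:v0+100,u0:u0+130,::-1],None,fx=6,fy=6,interpolation=2))
E
```

```text
down False [0.568  0.1587 0.0736] [-1.2582 -0.5405  0.308 ]
grip mm 10.238704710779478 29.999806880950928 [ 0.6158  0.1909 -0.8881] [0.5677 0.1585 0.073 ] 7.325
[-0.0311  0.0046 -0.    ] [ 8.0264 -1.6176 -6.7032] 10.275898361814564
[0.1053 0.2727 0.2708] [0.535  0.1632 0.073 ]
[0.531  0.1389 0.3316] 11.2
284.49803359200456 152.48472050889302 224 82
```

View pics/w1c.png

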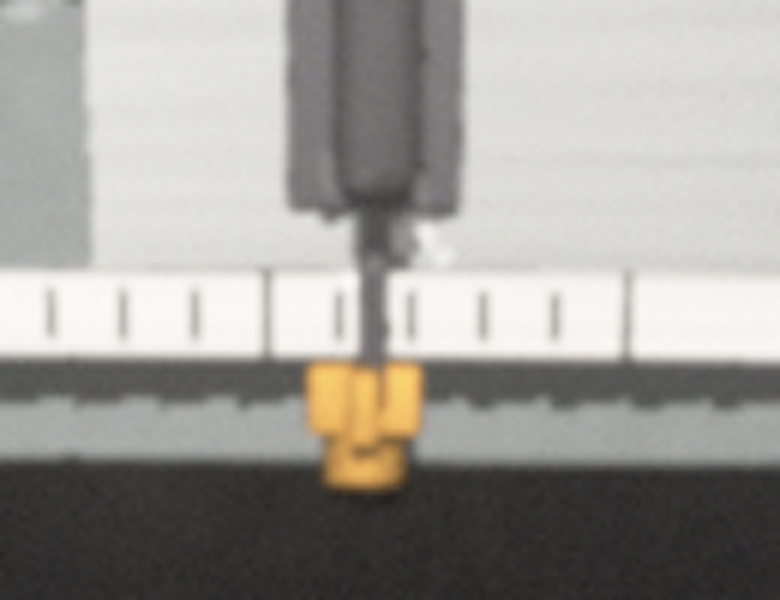

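The pointer sits at about column 374 and the fin at about 366. Scale ticks are 72 px per 10 mm, so the gate is about 1.1 mm short. I'll regrip and pull that bit more.

```bash
python3 - <<'E'
from h import *
np.set_printoptions(precision=4,suppress=True)
y=np.radians(-8.1);q=quat(y);fx=np.array([np.cos(y),np.sin(y),0]);fy=np.array([-fx[1],fx[0],0])
g=np.load("p1.npy");g[2]=.073
movel(g+[0,0,.117],frame=q,v=.2); movel(g,v=.1); wait(.2)
print("before",(get_tcp_pos()-g)@fx)
command_gripper(0.0); wait(.2); print("gripped",(get_tcp_pos()-g)@fx,get_grip_width()*88)
s=0
while s<.006 and (get_tcp_pos()-g)@fx>-.00105:
    s+=.0003; movel(g-s*fx,v=.01)
print(s,(get_tcp_pos()-g)@fx,get_ft_force())
command_gripper(.5)
movel(np.array(get_tcp_pos())+[0,0,.117],v=.2)
f=np.array([.5285,.1183,0]); c=f-.0515*fy; c[2]=.17
movel(c,v=.2); wait(.3)
T=wristT(); im=read_camera("wrist"); np.save("w2T.npy",T)
K=camera_info("wrist")["intrinsics"]; print(T[:3,3],get_time())
a=im[82:182,224:354,::-1]; cv2.imwrite("pics/w2c.png",cv2.resize(a,None,fx=6,fy=6,interpolation=2))
cv2.imwrite("pics/top2.png",read_camera("top")[:,:,::-1])
E
```

```text
before 0.0002986630984209786
gripped 4.14951270173147e-05 9.875271894047795
0.0026999999999999997 -0.0011816547896014334 [ 8.58   -2.5402 -6.8812]
[0.5309 0.1389 0.3316] 18.8667
```

View pics/w2c.png

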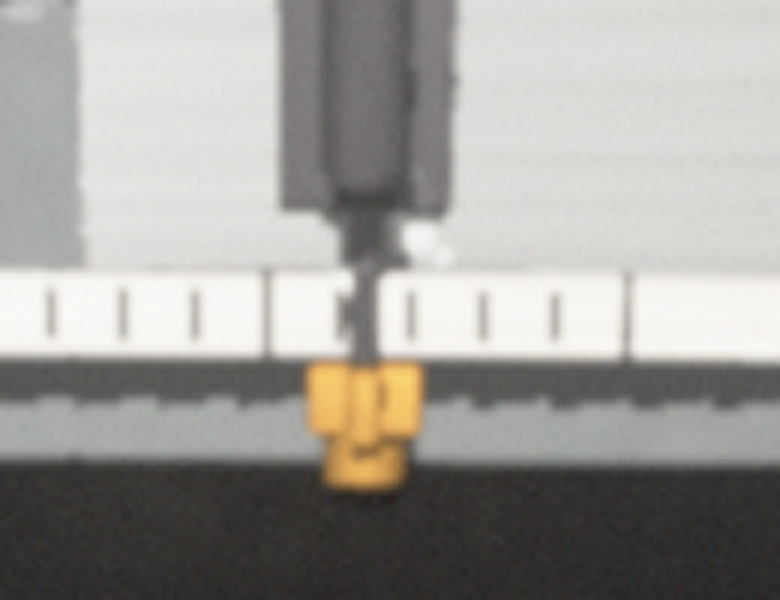

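View pics/top2.png

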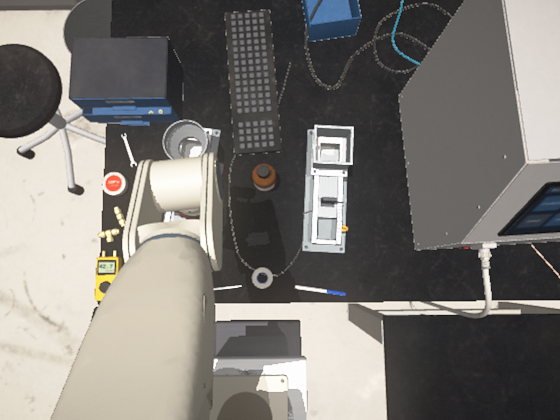

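The pointer and the fin now both sit at about column 366, so they are level. The bottle (264,177) and the square gate haven't moved, and the arm is clear.

```bash
python3 -c "
from station import *
print(job_done(),get_time())"
```

```text
the job is handed in; nothing more can be done
the job is handed in; nothing more can be done
```

The round feeder's gate is pulled out until its pointer is level with the brass clip and then released. The bottle and the square feeder's gate are untouched, and I handed the job in at about 19 s.

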